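# Sleeve and cutter into the tool holder

### The job

Fit the brass reduction sleeve all the way down into the bore of the tool holder, collar up, and then take the orange-capped cutter out of the leaning rack and stand it upright in the sleeve, shank down, until it rests on the bottom of the bore. Lower both parts in, do not drop them, and leave the blue-capped cutter, the wrench and the jar where they are.

Things in the scene. Friction and masses are not known exactly. Their poses are not given: they have to be found in the camera images.
- holder: Steel tool holder standing mouth up in a grey fixture bolted to the bench; it cannot move. Origin: centre of the underside, on the bench; z up. Square base plate 100 x 100 x 15 mm, dark collar of 80 mm diameter from 15 to 27 mm height, then a plain steel barrel of 64 mm outer diameter up to 80 mm height. On its axis an open bore of 37 mm diameter, 45 mm deep (from 80 down to 35 mm height).
- holder_mouth (a point): Centre of the mouth of the holder's bore, 80 mm above the bench, level with the flat rim; z up.
- holder_floor (a point): Centre of the flat bottom of the holder's bore, 35 mm above the bench; z up.
- sleeve: Brass reduction sleeve, loose, about 0.28 kg, standing on the bench collar up, 54 mm high. Origin: centre of its underside; z along its axis towards the collar. Lower body 32 mm outer diameter, 40 mm long; on top of it a collar of 44 mm diameter, 14 mm thick, that stays above the holder's rim (the body is 40 mm, the bore 45 mm deep). A hole of 20 mm diameter runs right through.
- rack: Black two-pocket cutter rack on a 130 x 180 x 8 mm plate, fixed to the bench. Origin: centre of the underside, on the bench; z up, x to its back. Pockets at y = +37.5 and -37.5 mm, 18 mm square, 60 mm deep, leaning 30 degrees from vertical with their mouths towards -x (to the robot's left): draw a cutter 60 mm along its own axis to clear the pocket. Black block up to 92 mm high.
- orange_cutter: Cutter with orange cap, 130 mm long, about 0.18 kg, loose, shank down in either of the two rack pockets. Origin: centre of the shank foot; z along its axis from foot to cap. Bright shank 16 mm diameter from 0 to 70 mm (2 mm chamfer at the foot), dark neck 14 mm diameter to 85 mm, orange plastic cap 22 mm diameter from 85 to 130 mm.
- orange_cutter_top (a point): Centre of the orange cap's flat top, 130 mm from the foot; z along the cutter's axis, away from the foot.
- blue_cutter: Cutter of the same shape with a blue cap, in the rack's other pocket; to be left there. Origin at the shank's foot, z along its axis towards the cap.
- wrench: Loose steel wrench 170 mm long, lying flat on the bench; bystander. Origin: centre of its underside; x along its length.
- jar: Closed jar, 56 mm diameter, 70 mm high, standing on the bench; bystander. Origin: centre of its underside, z up.
There are look-alikes about, which are no part of the job. Leave any pink look-alike of the orange_cutter alone. Of the things that look like the sleeve, the larger one is meant.

How it is judged:
By the outcome, as a careful person would: the job done as asked, in the order asked, and still so for the second after the job is handed in, with the robot touching nothing.
It also fails if it takes over 64 s, if anything falls off the work surface, if the arm or the gripper's body presses on something with over 40 N, if the wrist force passes 120 N, or if a joint passes its speed limit or range.

### The arm

A 7-joint arm with a two-finger parallel gripper is mounted at the origin on the work surface. World frame = base frame: x ahead of the robot, y to its left, z up, the work surface at z = 0. Lengths are in m, angles in rad, forces in N, time in s.
With the tool pointing down it reaches from about 0.35 to 0.9 m from the base axis. Payload 19.9 kg.
Tool frame: the origin (TCP) lies at the very end of the fingers, on their centre line; the grasp point (between the pads) lies 19 mm behind it; z points along the fingers, y is the line along which they close (so a half turn about z gives the same grasp; the last joint's range is limited). The gripper opens to 85 mm and grips with 20 to 120 N. Pads are 22 mm wide; open, the fingers measure 114 mm over their backs; the gripper's body (76 mm by 85 mm) begins 54 mm behind the grasp point. The pads swing forward as they close: fully open they stand 13 mm farther back than shut.
Start: joints at [-1.222, 0.417, -0.01, 1.614, 0.005, 1.111, -0.053], TCP at [0.237, 0.578, 0.231] pointing down, gripper open.
Joint ranges: [-2.81, 2.81], [-0.39, 2.02], [-1.27, 1.25], [0.06, 2.57], [-1.19, 4.33], [0.19, 2], [-2.82, 2.82]. Speed limits (rad/s): [1.89, 1.89, 2.39, 2.39, 3.01, 3.01, 3.01].

### API

Orientations are given as [roll, pitch, yaw] about the fixed x, y, z axes, in that order (R = Rz(yaw) Ry(pitch) Rx(roll)).
In Python, from cell import env gives the robot as it stands.
- The arm moves only by the tool carry_out, never from a script. Its argument "motion" is a list of rows, each an object of numbers: "rx", "ry", "rz": the turn, a rotation vector about the tool's x, y, z in units of 8 degrees (1.0 is 8 degrees); "x", "y", "z": the shift along the tool's x, y, z in units of 40 mm (1.0 is 40 mm); "grip": the opening, from 0 (shut) to 1 (fully open). A call has exactly 5 rows; each row shifts and turns the commanded pose from where the row before left it, along the tool's axes as they then stand; what a row does not reach is not made up. A row lasts 1/10 s, in which the tool goes at most 50 mm and 8.59 degrees, less where a joint would pass 70% of its speed; a pose out of reach is approached as far as the arm can. A call is refused whole if a number of a shift passes 1 or a number of a turn 1, either way. A call with a gripper value outside its range is refused whole. The fingers move at their own pace and stop on an object; "grip_force" is the grip in N (left out, the last holds). Time passes only in rows, so rows that do not move let the fingers close, or fill a call up. It gives the time, the measured TCP pose, the force, the opening and the grip force at its end, in the units of the state.
- env.get_state(): the state, without advancing time (a new reading comes with each control period).
- env.snapshot(name): name is "scene" or "top" or "wrist"; returns a dict with "image" (480x640x3 uint8, red, green, blue), "fov_y" (degrees; the focal length in pixels is half the picture's height over the tangent of half this angle, whatever the lens; pixels are square), "cx", "cy" (the principal point, pixels), "R" (3x3) and "t" (3): a world point X has camera coordinates R X + t. Camera axes: x right, y down, z forward; pixel columns grow to the right and rows downward; lengths in m; the calibration is good to about 2 mm. A picture is of the moment at which its call begins. There is no depth.
- env.job_done(): hands the job in; it is judged then, once.
The state is a dict: "t": time; "joint_positions": joint angles; "qd": joint speeds; "joint_torque": joint torques, N m; "eef_pos": TCP position; "eef_rot": TCP orientation; "ft_force": force on the tool from outside, world axes, zero at the start; "moment": the same for the moment, N m; "gripper_width": finger opening in m; "finger_force": force on a finger pad.
Only numpy, scipy, OpenCV 4.12 (cv2) and the standard library are available. Lean on these libraries where they do the work, as an engineer would, in place of code of your own. Each camera call takes 0.05 s, during which the arm holds its last target. There are 200 camera calls.

## Working session

There is one attempt and no reset: what is moved stays moved. The work goes in short steps, Python scripts to look and compute and a tool call to move; the robot and the scene stay as the last step left them, time stands still between calls to the robot, and variables do not carry over. Pictures are saved under pics/ and viewed, at most 10 in all, crops included, and the job is handed in when it is done.

Besides the shell and the picture viewer there is one more tool, called after ">>>" as name([rows], argument=value, ...), one row to a line, values as JSON. carry_out: Moves the arm, as the interface text tells. Its arguments: {"type":"object","properties":{"motion":{"type":"array"},"grip_force":{"type":"number"}},"required":["motion"]}

```bash
ls; mkdir -p pics; cat > look.py <<'E'
import sys,pickle,cv2
from cell import env
def shot(n,tag):
    s=env.snapshot(n); pickle.dump(s,open(f'pics/{tag}.pkl','wb'))
    cv2.imwrite(f'pics/{tag}.png',s['image'][:,:,::-1]); return s
E
python3 - <<'E'
from look import *
import numpy as np
for n in ('scene','top','wrist'):
    s=shot(n,n+'0'); print(n,s['fov_y'],s['cx'],s['cy'],np.round(s['R'],3).tolist(),np.round(s['t'],3), np.round(-s['R'].T@s['t'],3))
print(env.get_state())
E
```

```text
pics
scene 47.87947157707862 314.12016459624766 232.83629224146281 [[0.764, 0.645, -0.021], [0.399, -0.497, -0.77], [-0.507, 0.58, -0.637]] [-0.467 -0.172  1.321] [ 1.096 -0.551  0.7  ]
top 48.60771522495639 317.19819980893334 231.7969642555054 [[0.001, -1.0, 0.01], [-0.995, -0.002, -0.096], [0.096, -0.009, -0.995]] [-0.033  0.629  0.929] [ 0.537 -0.023  0.985]
wrist 64.25450524555983 319.8100094343536 243.4366702978608 [[0.38, 0.925, -0.003], [0.882, -0.362, 0.302], [0.278, -0.117, -0.953]] [-0.622 -0.038  0.381] [0.165 0.606 0.373]
{'t': 0.15, 'joint_positions': array([-1.22249047,  0.41787081, -0.01033465,  1.61402652,  0.00472265,
        1.11070394, -0.05301115]), 'qd': array([-4.28642368e-04, -2.05120778e-03,  3.80402231e-04, -2.80583374e-03,
       -8.68391308e-05,  2.44808760e-03, -2.73812983e-04]), 'joint_torque': array([ 2.96209015e-03, -8.64749694e+01,  6.79830909e-01, -4.35051620e+01,
        1.90509448e-02,  5.73843077e-03, -2.25157100e-05]), 'eef_pos': array([0.23739857, 0.57786874, 0.23078659]), 'eef_rot': array([-3.14061148e+00,  8.76907959e-05,  2.75182232e+00]), 'ft_force': array([ 0.39554848, -0.07659159,  0.12220035]), 'moment': array([-0.01815504,  0.01710607, -0.00092764]), 'finger_force': 0.0, 'gripper_width': 0.0856583015358088}
```

View pics/top0.png

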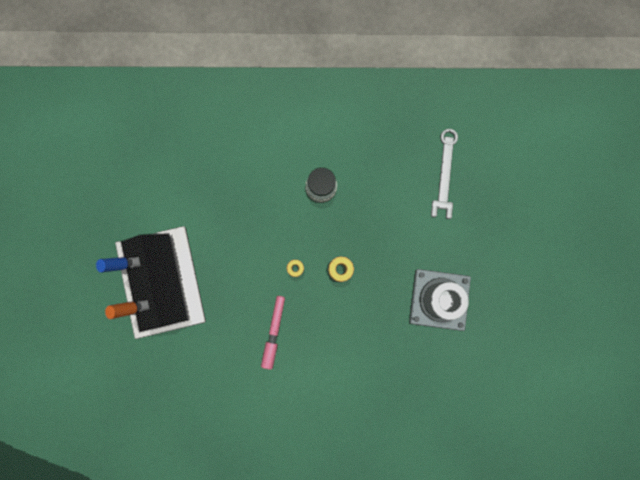

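View pics/scene0.png

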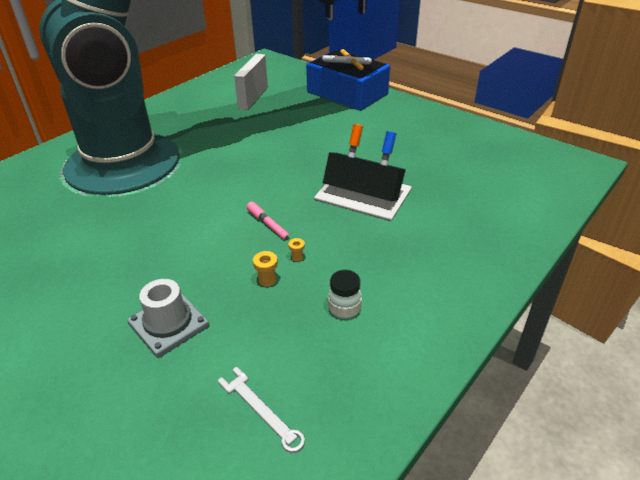

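```bash
python3 - <<'E'
import cv2,numpy as np
t=cv2.imread('pics/top0.png'); s=cv2.imread('pics/scene0.png')
def c(im,x,y,w=44): return cv2.resize(im[y-w:y+w,x-w:x+w],(266,266),interpolation=cv2.INTER_CUBIC)
a=np.hstack([c(t,318,269),c(t,442,301),c(t,135,290)]);b=np.hstack([c(s,280,262),c(s,165,310),c(s,370,160)])
cv2.imwrite('pics/crops.png',np.vstack([a,b]))
E
```

```text
(no output)
```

View pics/crops.png

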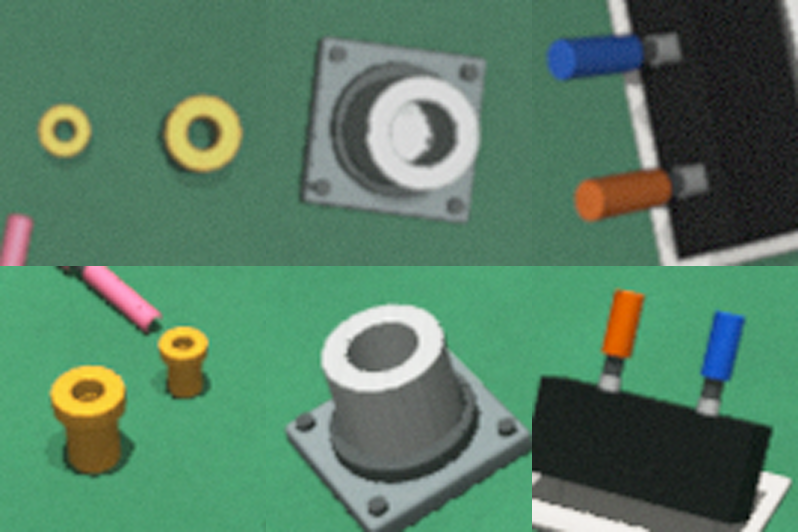

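```bash
cat > geo.py <<'E'
import numpy as np,cv2,pickle
def load(tag): return pickle.load(open(f'pics/{tag}.pkl','rb'))
def ray(s,u,v):
    f=240/np.tan(np.radians(s['fov_y']/2)); d=s['R'].T@np.array([(u-s['cx'])/f,(v-s['cy'])/f,1.])
    return -s['R'].T@s['t'], d/np.linalg.norm(d)
def plane(s,p,z):
    c,d=ray(s,*p); return c+d*(z-c[2])/d[2]
def tri(*obs):  # (snapshot,(u,v)) pairs -> point, worst ray miss
    A=0;b=0;L=[ray(s,*p) for s,p in obs]
    for c,d in L: P=np.eye(3)-np.outer(d,d); A=A+P; b=b+P@c
    x=np.linalg.solve(A,b); return x,max(np.linalg.norm(np.cross(x-c,d)) for c,d in L)
def proj(s,X):
    f=240/np.tan(np.radians(s['fov_y']/2)); c=s['R']@X+s['t']; return np.array([s['cx']+f*c[0]/c[2],s['cy']+f*c[1]/c[2]])
def blobs(s,lo,hi,amin=60,box=None):
    h=cv2.cvtColor(s['image'],cv2.COLOR_RGB2HSV); m=cv2.inRange(h,np.array(lo),np.array(hi))
    if box: k=np.zeros_like(m); x0,y0,x1,y1=box; k[y0:y1,x0:x1]=255; m&=k
    cs,_=cv2.findContours(m,cv2.RETR_EXTERNAL,cv2.CHAIN_APPROX_NONE)
    return sorted([c for c in cs if cv2.contourArea(c)>amin],key=cv2.contourArea,reverse=True)
def ell(c): return cv2.fitEllipse(cv2.convexHull(c))
E
python3 - <<'E'
from geo import *
np.set_printoptions(precision=4,suppress=True)
T,S=load('top0'),load('scene0')
for s,n,p in((T,'T',[(341,262),(450,285),(341,278),(120,311),(320,185)]),(S,'S',[(265,255),(265,275),(180,290),(150,290),(165,320),(355,135)])):
    h=cv2.cvtColor(s['image'],cv2.COLOR_RGB2HSV); print(n,[(q,h[q[1],q[0]].tolist()) for q in p])
def rep(name,ct,cs,d):
    a,b=ell(ct),ell(cs); x,e=tri((T,a[0]),(S,b[0])); 
    print(name,x,'miss',e,'ellT',a,'ellS',b)
yt=blobs(T,(18,80,120),(35,255,255),box=(310,240,370,300))[0]
ys=blobs(S,(14,150,185),(30,255,255),box=(240,240,285,300))
print([cv2.contourArea(c) for c in ys]); rep('sleeve',yt,ys[0],44)
ht=blobs(T,(0,0,190),(179,60,255),box=(405,265,475,335)); hs=blobs(S,(0,0,190),(179,60,255),box=(125,270,210,355))
rep('holder',ht[0],hs[0],64)
E
```

```text
T [((341, 262), [23, 134, 208]), ((450, 285), [0, 0, 218]), ((341, 278), [26, 131, 216]), ((120, 311), [12, 185, 146]), ((320, 185), [40, 10, 76])]
S [((265, 255), [20, 193, 223]), ((265, 275), [18, 173, 115]), ((180, 290), [73, 98, 127]), ((150, 290), [66, 13, 97]), ((165, 320), [60, 7, 105]), ((355, 135), [13, 255, 226])]
[288.0]
sleeve [ 0.5615 -0.074   0.0546] miss 0.0009148841650415936 ellT ((340.8110046386719, 268.5514831542969), (25.06631088256836, 25.256391525268555), 124.96111297607422) ellS ((264.5880126953125, 259.0786437988281), (16.408510208129883, 23.664445877075195), 82.6938247680664)
holder [ 0.507  -0.2567  0.0812] miss 0.0009087397933323874 ellT ((449.65380859375, 300.6184997558594), (35.394893646240234, 36.48667907714844), 154.66983032226562) ellS ((158.90573120117188, 292.3547058105469), (26.986385345458984, 40.795570373535156), 73.53804779052734)
```

>>> carry_out([
  {"rz":0.85,"grip":0.8},
  {"rz":0.85},
  {"rz":0.85},
  {"rz":0.85},
  {"rz":0.85},
], grip_force=40)

```text
validation failed for argument at $.mo...
```

>>> carry_out([
  {"rz":0.85},
  {"rz":0.85},
  {"rz":0.85},
  {"rz":0.85},
  {"rz":0.85},
])

```text
validation failed for argument at $.mo...
```

>>> carry_out([
  {"x":-0.8,"y":0.4},
  {"x":-0.8,"y":0.4},
  {"x":-0.8,"y":0.4},
  {"x":-0.8,"y":0.4},
  {"x":-0.8,"y":0.4},
])

```text
validation failed for argument at $.mo...
```

>>> carry_out([
  {"x":-0.8,"y":0.4},
  {"x":-0.8,"y":0.4},
  {"x":-0.8,"y":0.4},
  {"x":-0.8,"y":0.4},
  {"x":-0.8,"y":0.4},
])

```text
validation failed for argument at $.mo...
```

>>> carry_out([
  {"x":0,"y":0,"z":0,"rx":0,"ry":0,"rz":0.85,"grip":0.8},
  {"x":0,"y":0,"z":0,"rx":0,"ry":0,"rz":0.85,"grip":0.8},
  {"x":0,"y":0,"z":0,"rx":0,"ry":0,"rz":0.85,"grip":0.8},
  {"x":0,"y":0,"z":0,"rx":0,"ry":0,"rz":0.85,"grip":0.8},
  {"x":0,"y":0,"z":0,"rx":0,"ry":0,"rz":0.85,"grip":0.8},
], grip_force=40)

```text
t: 0.65
eef_pos: [0.2374, 0.578, 0.231]
eef_rot: [-3.141, 0.0, 2.154]
ft_force: [0.9, -0.4, 0.3]
gripper_width: 0.068
finger_force: 0.0
```

>>> carry_out([
  {"x":0,"y":0,"z":0,"rx":0,"ry":0,"rz":0.85,"grip":0.8},
  {"x":0,"y":0,"z":0,"rx":0,"ry":0,"rz":0.85,"grip":0.8},
  {"x":0,"y":0,"z":0,"rx":0,"ry":0,"rz":0.85,"grip":0.8},
  {"x":0,"y":0,"z":0,"rx":0,"ry":0,"rz":0.85,"grip":0.8},
  {"x":0,"y":0,"z":0,"rx":0,"ry":0,"rz":0.85,"grip":0.8},
])

```text
t: 1.15
eef_pos: [0.2374, 0.578, 0.231]
eef_rot: [-3.141, 0.001, 1.56]
ft_force: [1.0, 0.2, 0.0]
gripper_width: 0.0682
finger_force: 0.0
```

>>> carry_out([
  {"x":-0.8,"y":0.4,"z":0,"rx":0,"ry":0,"rz":0,"grip":0.8},
  {"x":-0.8,"y":0.4,"z":0,"rx":0,"ry":0,"rz":0,"grip":0.8},
  {"x":-0.8,"y":0.4,"z":0,"rx":0,"ry":0,"rz":0,"grip":0.8},
  {"x":-0.8,"y":0.4,"z":0,"rx":0,"ry":0,"rz":0,"grip":0.8},
  {"x":-0.8,"y":0.4,"z":0,"rx":0,"ry":0,"rz":0,"grip":0.8},
])

```text
t: 1.65
eef_pos: [0.3169, 0.4162, 0.2311]
eef_rot: [-3.141, 0.0, 1.565]
ft_force: [0.7, 1.8, 0.1]
gripper_width: 0.0685
finger_force: 0.0
```

>>> carry_out([
  {"x":-0.8,"y":0.4,"z":0,"rx":0,"ry":0,"rz":0,"grip":0.8},
  {"x":-0.8,"y":0.4,"z":0,"rx":0,"ry":0,"rz":0,"grip":0.8},
  {"x":-0.8,"y":0.4,"z":0,"rx":0,"ry":0,"rz":0,"grip":0.8},
  {"x":-0.8,"y":0.4,"z":0,"rx":0,"ry":0,"rz":0,"grip":0.8},
  {"x":-0.8,"y":0.4,"z":0,"rx":0,"ry":0,"rz":0,"grip":0.8},
])

```text
t: 2.15
eef_pos: [0.3959, 0.2558, 0.2313]
eef_rot: [-3.141, 0.0, 1.565]
ft_force: [0.5, 0.7, 0.2]
gripper_width: 0.0682
finger_force: 0.0
```

>>> carry_out([
  {"x":-0.8,"y":0.4,"z":0,"rx":0,"ry":0,"rz":0,"grip":0.8},
  {"x":-0.8,"y":0.4,"z":0,"rx":0,"ry":0,"rz":0,"grip":0.8},
  {"x":-0.8,"y":0.4,"z":0,"rx":0,"ry":0,"rz":0,"grip":0.8},
  {"x":-0.8,"y":0.4,"z":0,"rx":0,"ry":0,"rz":0,"grip":0.8},
  {"x":-0.8,"y":0.4,"z":0,"rx":0,"ry":0,"rz":0,"grip":0.8},
])

```text
t: 2.65
eef_pos: [0.475, 0.0953, 0.2313]
eef_rot: [3.142, -0.0, 1.565]
ft_force: [-0.1, 0.9, 0.8]
gripper_width: 0.0683
finger_force: 0.0
```

>>> carry_out([
  {"x":-0.85,"y":0.43,"z":0.2,"rx":0,"ry":0,"rz":0,"grip":0.8},
  {"x":-0.85,"y":0.43,"z":0.2,"rx":0,"ry":0,"rz":0,"grip":0.8},
  {"x":-0.85,"y":0.43,"z":0.2,"rx":0,"ry":0,"rz":0,"grip":0.8},
  {"x":-0.85,"y":0.43,"z":0.2,"rx":0,"ry":0,"rz":0,"grip":0.8},
  {"x":-0.85,"y":0.43,"z":0.2,"rx":0,"ry":0,"rz":0,"grip":0.8},
])

```text
t: 3.15
eef_pos: [0.5602, -0.0751, 0.1908]
eef_rot: [-3.141, 0.0, 1.565]
ft_force: [0.1, 1.6, -0.2]
gripper_width: 0.0683
finger_force: 0.0
```

```bash
python3 - <<'E'
from look import *; from geo import *
np.set_printoptions(precision=4,suppress=True)
W=shot('wrist','w1'); st=env.get_state(); print(st['eef_pos'],st['eef_rot'])
print('expect px',proj(W,np.array([.5615,-.074,.054])),'cam',-W['R'].T@W['t'])
E
```

```text
[ 0.5611 -0.081   0.19  ] [-3.1414  0.0029  1.5605]
expect px [323.533  226.1272] cam [0.5594 0.0011 0.3333]
```

View pics/w1.png

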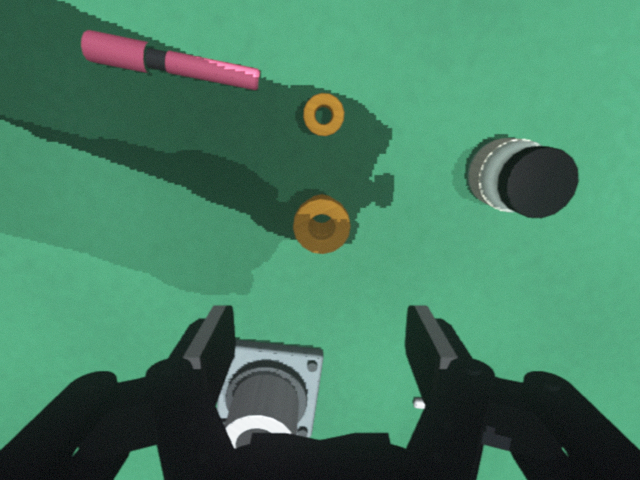

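```bash
python3 - <<'E'
from look import *; from geo import *
np.set_printoptions(precision=4,suppress=True)
W=shot('wrist','w2'); T=load('top0'); S=load('scene0')
c=blobs(W,(10,120,60),(28,255,255),box=(280,160,360,270))[0]; e=ell(c); print(e, proj(W,np.array([.5615,-.074,.054])))
x,m=tri((W,e[0]),(T,(340.81,268.55)));print(x,m); x,m=tri((W,e[0]),(T,(340.81,268.55)),(S,(264.59,259.08)));print(x,m)
print(plane(W,e[0],.054),plane(T,(340.81,268.55),.054),plane(S,(264.59,259.08),.054))
print('holder',plane(T,(449.65,300.62),.08),plane(S,(158.91,292.35),.08))
st=env.get_state(); print(st['eef_pos'],st['eef_rot'])
E
```

```text
((319.98162841796875, 216.67201232910156), (57.29844665527344, 57.604984283447266), 162.8014373779297) [322.2795 218.3119]
[ 0.561  -0.0733  0.0526] 0.001228425568244068
[ 0.5607 -0.0734  0.0535] 0.0014979438913133613
[ 0.5598 -0.0727  0.054 ] [ 0.5622 -0.0734  0.054 ] [ 0.5604 -0.0742  0.054 ]
holder [ 0.5075 -0.2563  0.08  ] [ 0.5051 -0.2567  0.08  ]
[ 0.5601 -0.0787  0.1903] [-3.1406  0.0025  1.5596]
```

>>> carry_out([
  {"x":0.13,"y":0.01,"z":0.8,"rx":0,"ry":0,"rz":0,"grip":0.8},
  {"x":0,"y":0,"z":0.9,"rx":0,"ry":0,"rz":0,"grip":0.8},
  {"x":0,"y":0,"z":0.9,"rx":0,"ry":0,"rz":0,"grip":0.8},
  {"x":0,"y":0,"z":0.8,"rx":0,"ry":0,"rz":0,"grip":0.8},
  {"x":0,"y":0,"z":0.35,"rx":0,"ry":0,"rz":0,"grip":0.8},
])

```text
t: 3.75
eef_pos: [0.5587, -0.068, 0.0388]
eef_rot: [-3.138, -0.0, 1.565]
ft_force: [-0.6, 0.2, 0.4]
gripper_width: 0.0683
finger_force: 0.0
```

```bash
python3 - <<'E'
from look import *; from geo import *
np.set_printoptions(precision=4,suppress=True)
import time
for k in range(3): S=env.snapshot('scene')
st=env.get_state(); print(st['eef_pos'],st['eef_rot'],st['gripper_width'])
S=shot('scene','s3'); c=S['image'][190:310,190:350,::-1]
cv2.imwrite('pics/s3c.png',cv2.resize(c,(800,600),interpolation=cv2.INTER_CUBIC))
E
```

```text
[ 0.5601 -0.0686  0.0416] [-3.141   0.0002  1.565 ] 0.06814884784821594
```

View pics/s3c.png

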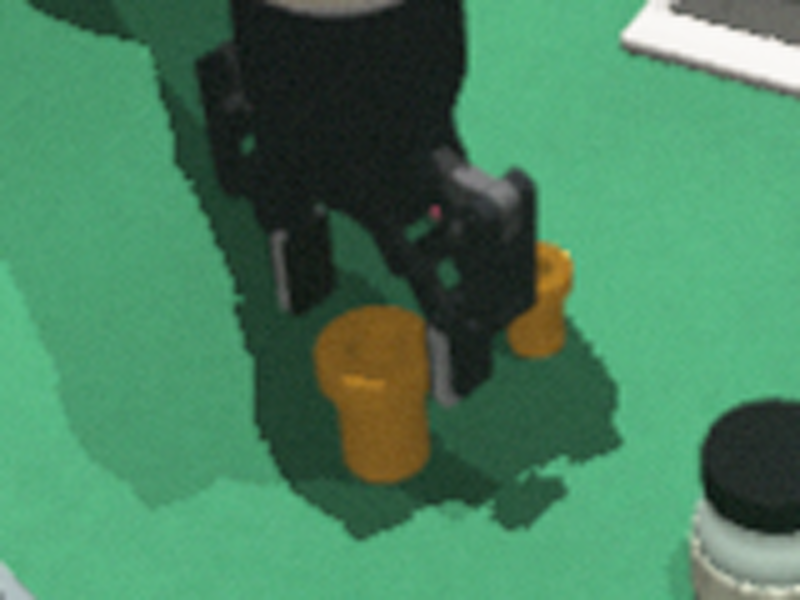

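>>> carry_out([
  {"x":-0.12,"y":0.02,"z":0.09,"rx":0,"ry":0,"rz":0,"grip":0.8},
  {"x":0,"y":0,"z":0,"rx":0,"ry":0,"rz":0,"grip":0.8},
  {"x":0,"y":0,"z":0,"rx":0,"ry":0,"rz":0,"grip":0.8},
  {"x":0,"y":0,"z":0,"rx":0,"ry":0,"rz":0,"grip":0.5},
  {"x":0,"y":0,"z":0,"rx":0,"ry":0,"rz":0,"grip":0.4},
], grip_force=40)

```text
t: 4.45
eef_pos: [0.5612, -0.0733, 0.0381]
eef_rot: [3.141, 0.0, 1.565]
ft_force: [-1.8, 1.0, 15.6]
gripper_width: 0.0422
finger_force: 38.6
```

>>> carry_out([
  {"x":0,"y":0,"z":0,"rx":0,"ry":0,"rz":0,"grip":0.3},
  {"x":0,"y":0,"z":0,"rx":0,"ry":0,"rz":0,"grip":0.3},
  {"x":0,"y":0,"z":0,"rx":0,"ry":0,"rz":0,"grip":0.3},
  {"x":0,"y":0,"z":0,"rx":0,"ry":0,"rz":0,"grip":0.3},
  {"x":0,"y":0,"z":0,"rx":0,"ry":0,"rz":0,"grip":0.3},
], grip_force=40)

```text
t: 4.95
eef_pos: [0.5612, -0.0733, 0.0382]
eef_rot: [3.141, -0.0, 1.565]
ft_force: [-0.4, 1.1, 7.7]
gripper_width: 0.0422
finger_force: 39.4
```

```bash
python3 - <<'E'
from look import *; from geo import *
np.set_printoptions(precision=4,suppress=True)
S=shot('scene','s4'); st=env.get_state(); print(st['eef_pos'],st['eef_rot'],st['gripper_width'],st['finger_force'],st['ft_force'])
print('crop px of sleeve heights at near x edge', [((proj(S,np.array([.561,-.0734-.011,z]))-[205,200])*8) for z in (.0,.04,.054)])
print('TCP finger edges', [((proj(S,np.array([.561+.022,-.0734-.011,z]))-[205,200])*8) for z in (.038,.042,.054)])
cv2.imwrite('pics/s4c.png',cv2.resize(S['image'][200:275,205:305,::-1],(800,600),interpolation=cv2.INTER_CUBIC))
E
```

```text
[ 0.5613 -0.0733  0.0383] [ 3.1409 -0.0001  1.5652] 0.042246635253780494 39.35359692201018 [-1.5589  0.4416  7.3337]
crop px of sleeve heights at near x edge [array([466.2239, 671.896 ]), array([451.7327, 544.251 ]), array([446.4777, 497.9629])]
TCP finger edges [array([523.8727, 594.0125]), array([522.5593, 580.872 ]), array([518.5764, 541.0239])]
```

View pics/s4c.png

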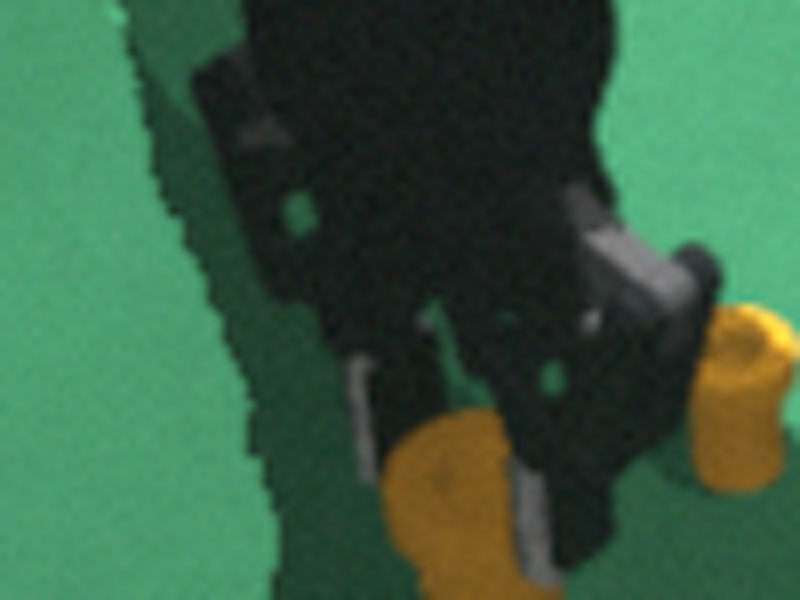

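>>> carry_out([
  {"x":0,"y":0,"z":-0.2,"rx":0,"ry":0,"rz":0,"grip":0.3},
  {"x":0,"y":0,"z":-0.6,"rx":0,"ry":0,"rz":0,"grip":0.3},
  {"x":0,"y":0,"z":-0.9,"rx":0,"ry":0,"rz":0,"grip":0.3},
  {"x":0,"y":0,"z":-0.9,"rx":0,"ry":0,"rz":0,"grip":0.3},
  {"x":0,"y":0,"z":-0.4,"rx":0,"ry":0,"rz":0,"grip":0.3},
])

```text
t: 5.5
eef_pos: [0.5617, -0.0737, 0.161]
eef_rot: [3.139, 0.0, 1.565]
ft_force: [-0.3, -0.4, -2.3]
gripper_width: 0.0424
finger_force: 41.4
```

>>> carry_out([
  {"x":-0.25,"y":-0.07,"z":0,"rx":0,"ry":0,"rz":0,"grip":0.3},
  {"x":-0.5,"y":-0.15,"z":0,"rx":0,"ry":0,"rz":0,"grip":0.3},
  {"x":-0.5,"y":-0.15,"z":0,"rx":0,"ry":0,"rz":0,"grip":0.3},
  {"x":-0.5,"y":-0.15,"z":0,"rx":0,"ry":0,"rz":0,"grip":0.3},
  {"x":-0.5,"y":-0.15,"z":0,"rx":0,"ry":0,"rz":0,"grip":0.3},
])

```text
t: 6.0
eef_pos: [0.5324, -0.1645, 0.1568]
eef_rot: [-3.14, 0.0, 1.565]
ft_force: [0.9, -0.0, -1.3]
gripper_width: 0.0423
finger_force: 41.4
```

>>> carry_out([
  {"x":-0.5,"y":-0.15,"z":0,"rx":0,"ry":0,"rz":0,"grip":0.3},
  {"x":-0.5,"y":-0.15,"z":0,"rx":0,"ry":0,"rz":0,"grip":0.3},
  {"x":-0.5,"y":-0.15,"z":0,"rx":0,"ry":0,"rz":0,"grip":0.3},
  {"x":-0.5,"y":-0.15,"z":0,"rx":0,"ry":0,"rz":0,"grip":0.3},
  {"x":-0.32,"y":-0.08,"z":0,"rx":0,"ry":0,"rz":0,"grip":0.3},
])

```text
t: 6.5
eef_pos: [0.5043, -0.2577, 0.157]
eef_rot: [-3.14, 0.0, 1.563]
ft_force: [-0.2, 1.3, -2.5]
gripper_width: 0.0421
finger_force: 41.4
```

>>> carry_out([
  {"x":0,"y":0,"z":0,"rx":0,"ry":0,"rz":0,"grip":0.3},
  {"x":0,"y":0,"z":0,"rx":0,"ry":0,"rz":0,"grip":0.3},
  {"x":0,"y":0,"z":0,"rx":0,"ry":0,"rz":0,"grip":0.3},
  {"x":0,"y":0,"z":0,"rx":0,"ry":0,"rz":0,"grip":0.3},
  {"x":0,"y":0,"z":0,"rx":0,"ry":0,"rz":0,"grip":0.3},
])

```text
t: 7.0
eef_pos: [0.5061, -0.2553, 0.1577]
eef_rot: [-3.142, -0.0, 1.566]
ft_force: [0.3, 0.0, -1.3]
gripper_width: 0.0421
finger_force: 41.4
```

```bash
python3 - <<'E'
from look import *; from geo import *
np.set_printoptions(precision=4,suppress=True)
S=shot('scene','s5');W=shot('wrist','w5'); st=env.get_state(); print(st['eef_pos'],st['eef_rot'],st['gripper_width'],st['finger_force'],st['ft_force'])
a=cv2.resize(S['image'][210:360,110:260],(600,600),interpolation=cv2.INTER_CUBIC)
cv2.imwrite('pics/s5c.png',a[:,:,::-1])
E
```

```text
[ 0.506  -0.2555  0.1577] [3.1415 0.     1.5655] 0.04187355578820312 41.36337278410792 [ 0.5465  0.1661 -2.7846]
```

View pics/s5c.png

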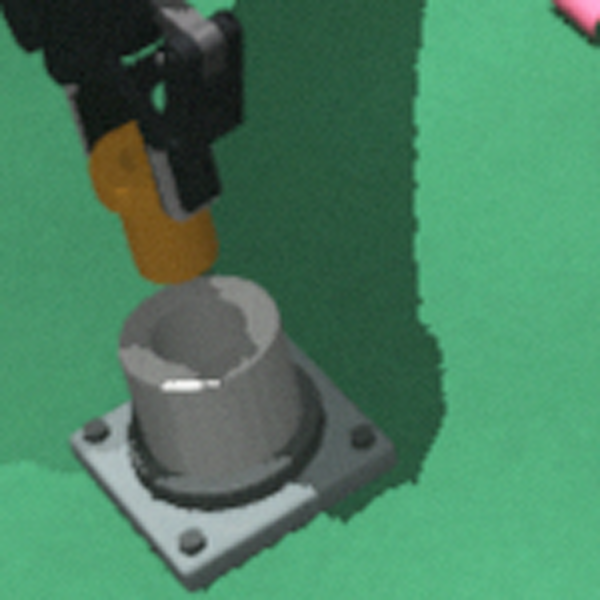

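```bash
python3 - <<'E'
from look import *; from geo import *
np.set_printoptions(precision=4,suppress=True)
S=load('s5');W=load('w5');T=load('top0')
def cyl(s,x,y,z,r): 
    a=np.linspace(0,2*np.pi,73); return np.array([proj(s,np.array([x+r*np.cos(t),y+r*np.sin(t),z])) for t in a])
c=blobs(S,(8,120,40),(30,255,255),box=(125,230,175,290))[0].reshape(-1,2)
low=cyl(S,.506,-.2555,.1194,.016)
print('bottom row meas',c[:,1].max()+.5,'exp',low[:,1].max())
for r in (266,270,273):
    q=c[c[:,1]==r][:,0]; print(r,q.min(),q.max()+1)
up=cyl(S,.506,-.2555,.1544,.016); print('exp left/right edge at bottom',low[low[:,0].argmin()],low[low[:,0].argmax()],'at +35mm',up[up[:,0].argmin()],up[up[:,0].argmax()])
w=blobs(W,(8,120,30),(30,255,255),amin=30); print([(cv2.contourArea(k),cv2.boundingRect(k)) for k in w])
print('W collar exp',[ (f(cyl(W,.506,-.2555,.1734,.022))).round(1) for f in (lambda a:a.min(0),lambda a:a.max(0))])
cv2.imwrite('pics/w5c.png',cv2.resize(W['image'][200:480,160:480,::-1],(640,560)))
E
```

```text
bottom row meas 280.5 exp 281.69885447278745
266 141 163
270 142 164
273 143 164
exp left/right edge at bottom [144.2147 276.4132] [165.2346 273.0481] at +35mm [139.0854 259.7223] [160.7082 255.7651]
[(10663.5, (264, 254, 113, 130))]
W collar exp [array([264.8, 280.5]), array([381.6, 383.6])]
```

View pics/w5c.png

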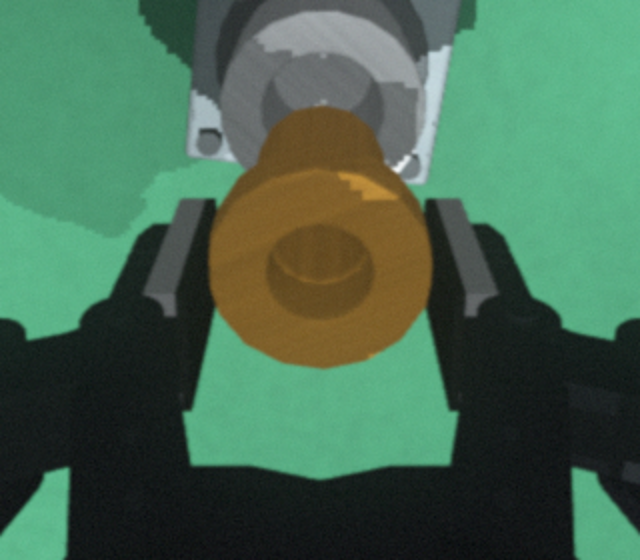

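>>> carry_out([
  {"x":-0.01,"y":0,"z":0.3,"rx":0,"ry":0,"rz":0,"grip":0.3},
  {"x":0,"y":0,"z":0.3,"rx":0,"ry":0,"rz":0,"grip":0.3},
  {"x":0,"y":0,"z":0.3,"rx":0,"ry":0,"rz":0,"grip":0.3},
  {"x":0,"y":0,"z":0.15,"rx":0,"ry":0,"rz":0,"grip":0.3},
  {"x":0,"y":0,"z":0.05,"rx":0,"ry":0,"rz":0,"grip":0.3},
])

```text
t: 7.6
eef_pos: [0.5054, -0.2562, 0.1126]
eef_rot: [-3.14, -0.0, 1.565]
ft_force: [-0.2, 0.2, -2.3]
gripper_width: 0.042
finger_force: 41.4
```

>>> carry_out([
  {"x":0,"y":0,"z":0.15,"rx":0,"ry":0,"rz":0,"grip":0.3},
  {"x":0,"y":0,"z":0.15,"rx":0,"ry":0,"rz":0,"grip":0.3},
  {"x":0,"y":0,"z":0.15,"rx":0,"ry":0,"rz":0,"grip":0.3},
  {"x":0,"y":0,"z":0.15,"rx":0,"ry":0,"rz":0,"grip":0.3},
  {"x":0,"y":0,"z":0.1,"rx":0,"ry":0,"rz":0,"grip":0.3},
])

```text
t: 8.1
eef_pos: [0.5057, -0.2562, 0.0851]
eef_rot: [-3.141, -0.0, 1.565]
ft_force: [-0.8, 0.4, -2.0]
gripper_width: 0.0422
finger_force: 41.4
```

>>> carry_out([
  {"x":0,"y":0,"z":0.04,"rx":0,"ry":0,"rz":0,"grip":0.3},
  {"x":0,"y":0,"z":0.04,"rx":0,"ry":0,"rz":0,"grip":0.3},
  {"x":0,"y":0,"z":0.03,"rx":0,"ry":0,"rz":0,"grip":0.3},
  {"x":0,"y":0,"z":0.03,"rx":0,"ry":0,"rz":0,"grip":0.3},
  {"x":0,"y":0,"z":0.02,"rx":0,"ry":0,"rz":0,"grip":0.3},
])

```text
t: 8.6
eef_pos: [0.5059, -0.2563, 0.0793]
eef_rot: [3.141, 0.0, 1.565]
ft_force: [0.3, -0.2, -2.2]
gripper_width: 0.0415
finger_force: 41.4
```

>>> carry_out([
  {"x":0,"y":0,"z":0.02,"rx":0,"ry":0,"rz":0,"grip":0.3},
  {"x":0,"y":0,"z":0.02,"rx":0,"ry":0,"rz":0,"grip":0.3},
  {"x":0,"y":0,"z":0,"rx":0,"ry":0,"rz":0,"grip":0.3},
  {"x":0,"y":0,"z":0,"rx":0,"ry":0,"rz":0,"grip":0.3},
  {"x":0,"y":0,"z":0,"rx":0,"ry":0,"rz":0,"grip":0.3},
])

```text
t: 9.1
eef_pos: [0.5059, -0.2563, 0.0784]
eef_rot: [3.141, -0.0, 1.565]
ft_force: [-5.3, 3.1, 10.8]
gripper_width: 0.042
finger_force: 47.7
```

>>> carry_out([
  {"x":0,"y":0,"z":0,"rx":0,"ry":0,"rz":0,"grip":0.55},
  {"x":0,"y":0,"z":0,"rx":0,"ry":0,"rz":0,"grip":0.65},
  {"x":0,"y":0,"z":0,"rx":0,"ry":0,"rz":0,"grip":0.7},
  {"x":0,"y":0,"z":0,"rx":0,"ry":0,"rz":0,"grip":0.7},
  {"x":0,"y":0,"z":-0.1,"rx":0,"ry":0,"rz":0,"grip":0.7},
])

```text
t: 9.6
eef_pos: [0.5056, -0.2562, 0.0815]
eef_rot: [-3.141, -0.0, 1.565]
ft_force: [1.3, 0.1, -0.7]
gripper_width: 0.0599
finger_force: 0.0
```

>>> carry_out([
  {"x":0,"y":0,"z":-0.8,"rx":0,"ry":0,"rz":0,"grip":0.7},
  {"x":0,"y":0,"z":-0.9,"rx":0,"ry":0,"rz":0,"grip":0.7},
  {"x":0,"y":0,"z":-0.9,"rx":0,"ry":0,"rz":0,"grip":0.7},
  {"x":0,"y":0,"z":-0.9,"rx":0,"ry":0,"rz":0,"grip":0.7},
  {"x":0,"y":0,"z":-0.5,"rx":0,"ry":0,"rz":0,"grip":0.7},
])

```text
t: 10.1
eef_pos: [0.5063, -0.2568, 0.2449]
eef_rot: [3.139, 0.001, 1.565]
ft_force: [-0.3, 0.9, -0.5]
gripper_width: 0.06
finger_force: 0.0
```

>>> carry_out([
  {"x":0.8,"y":0,"z":0,"rx":0,"ry":0,"rz":0,"grip":0.7},
  {"x":1,"y":0,"z":0,"rx":0,"ry":0,"rz":0,"grip":0.7},
  {"x":1,"y":0,"z":0,"rx":0,"ry":0,"rz":0,"grip":0.7},
  {"x":1,"y":0,"z":0,"rx":0,"ry":0,"rz":0,"grip":0.7},
  {"x":1,"y":0,"z":0,"rx":0,"ry":0,"rz":0,"grip":0.7},
])

```text
t: 10.6
eef_pos: [0.5067, -0.0628, 0.2421]
eef_rot: [3.141, -0.0, 1.565]
ft_force: [1.6, -0.4, -0.4]
gripper_width: 0.0597
finger_force: 0.0
```

```bash
python3 - <<'E'
from look import *; from geo import *
np.set_printoptions(precision=4,suppress=True)
env.snapshot('top');env.snapshot('top');env.snapshot('top')
T=shot('top','t6');S=shot('scene','s6');W=shot('wrist','w6');st=env.get_state(); print(st['eef_pos'],st['eef_rot'])
yt=blobs(T,(16,70,70),(35,255,255),box=(420,265,480,335));ys=blobs(S,(12,120,150),(30,255,255),box=(125,250,200,340))
print([cv2.contourArea(c) for c in yt+ys]); a,b=ell(yt[0]),ell(ys[0]); print(a,b,tri((T,a[0]),(S,b[0])), plane(T,a[0],.094),plane(S,b[0],.094))
# orange cap
for s,n,box in((T,'T',(90,290,150,330)),(S,'S',(335,115,370,155))):
    h=cv2.cvtColor(s['image'],cv2.COLOR_RGB2HSV)
    k=blobs(s,(5,130,60),(18,255,255),box=box); print(n,[(cv2.contourArea(c),cv2.minAreaRect(c)) for c in k])
E
```

```text
[ 0.5069 -0.0652  0.2419] [3.1413 0.0003 1.5638]
[424.5, 402.0]
((451.8550109863281, 301.26715087890625), (24.672225952148438, 25.982376098632812), 162.7764434814453) ((156.66407775878906, 286.525146484375), (19.267879486083984, 28.42066764831543), 72.82191467285156) (array([ 0.5063, -0.2571,  0.0942]), np.float64(0.0010278504009319472)) [ 0.5069 -0.2563  0.094 ] [ 0.5052 -0.2577  0.094 ]
T [(340.5, ((120.68824005126953, 309.3470764160156), (13.124293327331543, 31.780315399169922), 77.47119140625))]
S [(176.0, ((355.4706115722656, 134.88235473632812), (9.328010559082031, 21.90997886657715), 12.52880859375))]
```

```bash
cat > cut.py <<'E'
from geo import *
np.set_printoptions(precision=4,suppress=True)
def axis2d(c):
    (u,v),(w,h),a=cv2.minAreaRect(c); b=cv2.boxPoints(((u,v),(w,h),a)); 
    m=np.zeros((480,640),np.uint8); cv2.drawContours(m,[c],-1,255,-1); M=cv2.moments(m,True)
    th=.5*np.arctan2(2*M['mu11'],M['mu20']-M['mu02']); return np.array([M['m10']/M['m00'],M['m01']/M['m00']]),np.array([np.cos(th),np.sin(th)])
def normal(s,p,d): 
    n=np.cross(ray(s,*(p-10*d))[1],ray(s,*(p+10*d))[1]); return n/np.linalg.norm(n)
def cutter(obs):   # [(snap,contour)...] -> cap centre, axis
    P=[(s,)+axis2d(c) for s,c in obs]; x,m=tri(*[(s,p) for s,p,_ in P])
    N=np.array([normal(*q) for q in P]); a=np.linalg.svd(N)[2][-1]; a*=np.sign(a[2]); return x,m,a
O=((5,130,60),(18,255,255)); B=((105,130,50),(125,255,255))
E
python3 - <<'E'
from cut import *
T=load('top0');S=load('scene0')
for n,hs,bt,bs in(('orange',O,(90,290,150,330),(335,115,370,160)),('blue',B,(90,250,135,280),(375,125,400,160))):
    x,m,a=cutter([(T,blobs(T,*hs,box=bt)[0]),(S,blobs(S,*hs,box=bs)[0])]); print(n,x,m,a,'tilt',np.degrees(np.arccos(a[2])),'az',np.degrees(np.arctan2(a[1],a[0])),'foot',x-.1075*a)
# plate: white
k=blobs(T,(0,0,150),(179,50,255),amin=100,box=(100,215,215,345)); h=cv2.convexHull(np.vstack(k)); r=cv2.minAreaRect(h); q=cv2.boxPoints(r); P=np.array([plane(T,p,.008) for p in q]); print(r,'\n',P,[np.linalg.norm(P[i]-P[(i+1)%4]) for i in range(4)],[np.degrees(np.arctan2(*(P[(i+1)%4]-P[i])[[1,0]])) for i in range(4)],P.mean(0))
E
```

```text
orange [0.4932 0.2831 0.1219] 0.0011570697771969005 [-0.1189  0.489   0.8642] tilt 30.2122527940627 az 103.66401251405128 foot [0.506  0.2306 0.029 ]
blue [0.566  0.3007 0.1216] 0.0012555685233897778 [-0.1111  0.4823  0.869 ] tilt 29.662874705231523 az 102.97474259654321 foot [0.578  0.2489 0.0282]
((159.1750946044922, 282.00543212890625), (99.7569580078125, 72.39602661132812), 77.73522186279297) 
 [[0.6135 0.3424 0.008 ]
 [0.6422 0.2134 0.008 ]
 [0.4645 0.1706 0.008 ]
 [0.437  0.2976 0.008 ]] [np.float64(0.1321254072985189), np.float64(0.18280204861710295), np.float64(0.12990671885098576), np.float64(0.18212855375200565)] [np.float64(-77.4598938773165), np.float64(-166.46264384737995), np.float64(102.21992417830478), np.float64(14.23985745737865)] [0.5393 0.256  0.008 ]
```

>>> carry_out([
  {"x":0,"y":0,"z":0,"rx":0,"ry":0,"rz":-0.35,"grip":0.5},
  {"x":0,"y":0,"z":0,"rx":0,"ry":0,"rz":-0.35,"grip":0.5},
  {"x":0,"y":0,"z":0,"rx":0,"ry":0,"rz":-0.35,"grip":0.5},
  {"x":0,"y":0,"z":0,"rx":0,"ry":0,"rz":-0.35,"grip":0.5},
  {"x":0,"y":0,"z":0,"rx":0,"ry":0,"rz":-0.35,"grip":0.5},
])

```text
t: 11.4
eef_pos: [0.5068, -0.0657, 0.2418]
eef_rot: [-3.141, 0.0, 1.809]
ft_force: [-0.0, 0.8, 0.1]
gripper_width: 0.0426
finger_force: 0.0
```

>>> carry_out([
  {"x":0,"y":0,"z":0,"rx":0,"ry":-0.75,"rz":0,"grip":0.5},
  {"x":0,"y":0,"z":0,"rx":0,"ry":-0.75,"rz":0,"grip":0.5},
  {"x":0,"y":0,"z":0,"rx":0,"ry":-0.75,"rz":0,"grip":0.5},
  {"x":0,"y":0,"z":0,"rx":0,"ry":-0.75,"rz":0,"grip":0.5},
  {"x":0,"y":0,"z":0,"rx":0,"ry":-0.75,"rz":0,"grip":0.5},
])

```text
t: 11.9
eef_pos: [0.5073, -0.0653, 0.2424]
eef_rot: [3.139, 0.528, 1.807]
ft_force: [-0.2, -0.1, 0.6]
gripper_width: 0.0426
finger_force: 0.0
```

```bash
cat > togo.py <<'E'
import sys; from geo import *; from cell import env
from scipy.spatial.transform import Rotation as Rn
np.set_printoptions(precision=3,suppress=True)
a=np.array([-.1167,.4862,.866])
def togo(tgt,zt=-a,az=13.5,settle=4):
    for _ in range(settle): env.snapshot('top')
    st=env.get_state(); R=Rn.from_euler('xyz',st['eef_rot']).as_matrix(); y=np.array([np.cos(np.radians(az)),np.sin(np.radians(az)),0]); y-=zt*(y@zt); y/=np.linalg.norm(y)
    Rt=np.c_[np.cross(y,zt),y,zt]
    print('pos',st['eef_pos'],'rot',st['eef_rot'],'w',st['gripper_width'],'f',st['ft_force'],'shift units',R.T@(np.array(tgt)-st['eef_pos'])/.04,'turn units',np.degrees(Rn.from_matrix(R.T@Rt).as_rotvec())/8)
E
python3 -c "
from togo import *
togo([.4837,.3225,.192])"
```

```text
pos [ 0.507 -0.065  0.242] rot [-3.141  0.522  1.809] w 0.04290050263190302 f [ 0.917 -0.212  1.106] shift units [ 8.895  1.718 -3.684] turn units [ 0.003 -0.013  0.016]
```

>>> carry_out([
  {"x":0.89,"y":0.17,"z":-0.37,"rx":0,"ry":0,"rz":0,"grip":0.5},
  {"x":0.89,"y":0.17,"z":-0.37,"rx":0,"ry":0,"rz":0,"grip":0.5},
  {"x":0.89,"y":0.17,"z":-0.37,"rx":0,"ry":0,"rz":0,"grip":0.5},
  {"x":0.89,"y":0.17,"z":-0.37,"rx":0,"ry":0,"rz":0,"grip":0.5},
  {"x":0.89,"y":0.17,"z":-0.37,"rx":0,"ry":0,"rz":0,"grip":0.5},
])

```text
t: 12.6
eef_pos: [0.4952, 0.1297, 0.2171]
eef_rot: [-3.141, 0.521, 1.806]
ft_force: [0.7, 0.8, 0.9]
gripper_width: 0.0425
finger_force: 0.0
```

>>> carry_out([
  {"x":0.89,"y":0.17,"z":-0.37,"rx":0,"ry":0,"rz":0,"grip":0.5},
  {"x":0.89,"y":0.17,"z":-0.37,"rx":0,"ry":0,"rz":0,"grip":0.5},
  {"x":0.89,"y":0.17,"z":-0.37,"rx":0,"ry":0,"rz":0,"grip":0.5},
  {"x":0.89,"y":0.17,"z":-0.37,"rx":0,"ry":0,"rz":0,"grip":0.5},
  {"x":0.89,"y":0.17,"z":-0.37,"rx":0,"ry":0,"rz":0,"grip":0.5},
])

```text
t: 13.1
eef_pos: [0.4837, 0.3236, 0.1921]
eef_rot: [-3.14, 0.521, 1.807]
ft_force: [0.6, 0.2, 1.1]
gripper_width: 0.0427
finger_force: 0.0
```

```bash
python3 - <<'E'
from togo import *; from cut import *; from look import shot
togo([.4837,.3225,.192])
W=shot('wrist','w7'); C=np.array([.4932,.2831,.1219])
print('exp cap centre/top/bottom',[proj(W,C+k*a) for k in (0,.0225,-.0225)])
k=blobs(W,(4,120,40),(19,255,255)); print([(cv2.contourArea(c),cv2.boundingRect(c),axis2d(c)) for c in k])
E
```

```text
pos [0.4837 0.3226 0.1918] rot [-3.1404  0.5221  1.8084] w 0.042473722063118634 f [ 0.589 -1.246 -0.343] shift units [-0.0032 -0.0006 -0.0026] turn units [-0.0012 -0.0107  0.0122]
exp cap centre/top/bottom [array([322.4592, 252.9234]), array([322.6683, 265.9644]), array([322.2849, 242.0571])]
[(9773.0, (523, 303, 117, 168), (array([600.3202, 383.9547]), array([0.1117, 0.9937]))), (1649.0, (301, 225, 40, 56), (array([320.2634, 252.8698]), array([0.0028, 1.    ]))), (151.5, (504, 424, 20, 24), (array([513.4157, 434.7921]), array([0.6469, 0.7625]))), (103.0, (476, 462, 16, 18), (array([482.1654, 472.6378]), array([0.5569, 0.8306])))]
```

>>> carry_out([
  {"x":0,"y":0,"z":0.5,"rx":0,"ry":0,"rz":0,"grip":0.5},
  {"x":0,"y":0,"z":0.6,"rx":0,"ry":0,"rz":0,"grip":0.5},
  {"x":0,"y":0,"z":0.6,"rx":0,"ry":0,"rz":0,"grip":0.5},
  {"x":0,"y":0,"z":0.5,"rx":0,"ry":0,"rz":0,"grip":0.5},
  {"x":0,"y":0,"z":0.3,"rx":0,"ry":0,"rz":0,"grip":0.5},
])

```text
t: 13.85
eef_pos: [0.4951, 0.272, 0.1048]
eef_rot: [-3.141, 0.524, 1.806]
ft_force: [-0.1, -1.0, -0.1]
gripper_width: 0.0425
finger_force: 0.0
```

```bash
python3 -c "
from togo import *
togo([.4954,.2739,.1054])"
```

```text
pos [0.495 0.275 0.106] rot [3.141 0.523 1.808] w 0.04247643312349496 f [-0.217  0.945 -0.449] shift units [-0.011  0.006  0.024] turn units [ 0.011 -0.005  0.011]
```

>>> carry_out([
  {"x":0,"y":0,"z":0,"rx":0,"ry":0,"rz":0,"grip":0.3},
  {"x":0,"y":0,"z":0,"rx":0,"ry":0,"rz":0,"grip":0.1},
  {"x":0,"y":0,"z":0,"rx":0,"ry":0,"rz":0,"grip":0.1},
  {"x":0,"y":0,"z":0,"rx":0,"ry":0,"rz":0,"grip":0.1},
  {"x":0,"y":0,"z":0,"rx":0,"ry":0,"rz":0,"grip":0.1},
], grip_force=50)

```text
t: 14.55
eef_pos: [0.4948, 0.2756, 0.1061]
eef_rot: [3.14, 0.523, 1.809]
ft_force: [-1.0, 2.4, 7.4]
gripper_width: 0.0207
finger_force: 48.8
```

>>> carry_out([
  {"x":0,"y":0,"z":-0.15,"rx":0,"ry":0,"rz":0,"grip":0.1},
  {"x":0,"y":0,"z":-0.15,"rx":0,"ry":0,"rz":0,"grip":0.1},
  {"x":0,"y":0,"z":-0.15,"rx":0,"ry":0,"rz":0,"grip":0.1},
  {"x":0,"y":0,"z":-0.15,"rx":0,"ry":0,"rz":0,"grip":0.1},
  {"x":0,"y":0,"z":-0.15,"rx":0,"ry":0,"rz":0,"grip":0.1},
])

```text
t: 15.05
eef_pos: [0.4909, 0.2896, 0.1317]
eef_rot: [3.142, 0.524, 1.809]
ft_force: [0.2, -0.3, -2.6]
gripper_width: 0.0209
finger_force: 49.0
```

>>> carry_out([
  {"x":0,"y":0,"z":-0.3,"rx":0,"ry":0,"rz":0,"grip":0.1},
  {"x":0,"y":0,"z":-0.4,"rx":0,"ry":0,"rz":0,"grip":0.1},
  {"x":0,"y":0,"z":-0.4,"rx":0,"ry":0,"rz":0,"grip":0.1},
  {"x":0,"y":0,"z":-0.4,"rx":0,"ry":0,"rz":0,"grip":0.1},
  {"x":0,"y":0,"z":-0.3,"rx":0,"ry":0,"rz":0,"grip":0.1},
])

```text
t: 15.55
eef_pos: [0.4823, 0.3252, 0.195]
eef_rot: [3.141, 0.523, 1.809]
ft_force: [0.3, -0.3, -2.1]
gripper_width: 0.0208
finger_force: 49.1
```

```bash
python3 - <<'E'
from togo import *; from cut import *; from look import shot
togo([.4837,.3225,.192]); S=shot('scene','s8')
st=env.get_state(); p=st['eef_pos']
print('exp cap/foot px',proj(S,p+.019*a),proj(S,p-.0885*a))
k=blobs(S,*O,amin=40,box=(300,60,400,200)); print([(cv2.contourArea(c),cv2.boundingRect(c)) for c in k])
cv2.imwrite('pics/s8c.png',cv2.resize(S['image'][70:220,280:440,::-1],(640,600),interpolation=cv2.INTER_CUBIC))
E
```

```text
pos [0.4824 0.3241 0.1934] rot [-3.1415  0.5237  1.8094] w 0.020709417072737567 f [-0.4913  0.1789 -1.3936] shift units [-0.0224  0.0222  0.0539] turn units [0.0101 0.0007 0.0183]
exp cap/foot px [366.4419  86.5485] [355.0817 137.2632]
[(166.0, (359, 75, 12, 24)), (99.0, (390, 65, 10, 20))]
```

View pics/s8c.png

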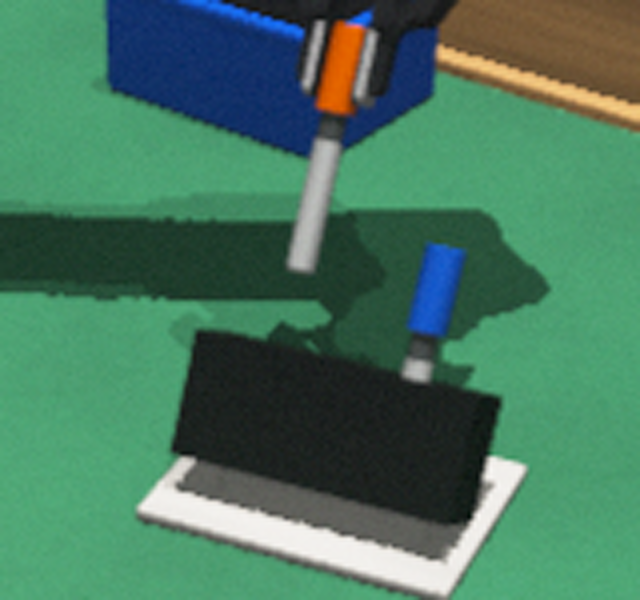

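>>> carry_out([
  {"x":0,"y":0,"z":-0.5,"rx":0,"ry":0,"rz":0,"grip":0.1},
  {"x":0,"y":0,"z":-0.6,"rx":0,"ry":0,"rz":0,"grip":0.1},
  {"x":0,"y":0,"z":-0.6,"rx":0,"ry":0,"rz":0,"grip":0.1},
  {"x":0,"y":0,"z":-0.4,"rx":0,"ry":0,"rz":0,"grip":0.1},
  {"x":0,"y":0,"z":0,"rx":0,"ry":0,"rz":0,"grip":0.1},
])

```text
t: 16.3
eef_pos: [0.4726, 0.366, 0.2671]
eef_rot: [3.14, 0.523, 1.809]
ft_force: [-0.2, -0.2, -2.3]
gripper_width: 0.0207
finger_force: 49.3
```

>>> carry_out([
  {"x":0,"y":0,"z":0,"rx":0,"ry":0.75,"rz":0,"grip":0.1},
  {"x":0,"y":0,"z":0,"rx":0,"ry":0.75,"rz":0,"grip":0.1},
  {"x":0,"y":0,"z":0,"rx":0,"ry":0.75,"rz":0,"grip":0.1},
  {"x":0,"y":0,"z":0,"rx":0,"ry":0.75,"rz":0,"grip":0.1},
  {"x":0,"y":0,"z":0,"rx":0,"ry":0.75,"rz":0,"grip":0.1},
])

```text
t: 16.8
eef_pos: [0.4726, 0.364, 0.2653]
eef_rot: [-3.141, -0.003, 1.808]
ft_force: [-0.3, 0.0, -2.1]
gripper_width: 0.0207
finger_force: 49.3
```

```bash
python3 -c "
from togo import *
togo([.506,-.2566,.25],zt=np.array([0,0,-1.]))"
```

```text
pos [0.473 0.364 0.265] rot [-3.14   0.002  1.808] w 0.020552094789087136 f [-0.966  0.314 -2.25 ] shift units [-15.273  -2.827   0.425] turn units [-0.009  0.017  0.009]
```

>>> carry_out([
  {"x":-0.76,"y":-0.14,"z":0.02,"rx":0,"ry":0,"rz":0,"grip":0.1},
  {"x":-0.76,"y":-0.14,"z":0.02,"rx":0,"ry":0,"rz":0,"grip":0.1},
  {"x":-0.76,"y":-0.14,"z":0.02,"rx":0,"ry":0,"rz":0,"grip":0.1},
  {"x":-0.76,"y":-0.14,"z":0.02,"rx":0,"ry":0,"rz":0,"grip":0.1},
  {"x":-0.76,"y":-0.14,"z":0.02,"rx":0,"ry":0,"rz":0,"grip":0.1},
])

```text
t: 17.5
eef_pos: [0.4807, 0.2102, 0.2614]
eef_rot: [-3.14, 0.002, 1.811]
ft_force: [0.9, 0.5, -1.7]
gripper_width: 0.0206
finger_force: 49.4
```

>>> carry_out([
  {"x":-0.76,"y":-0.14,"z":0.02,"rx":0,"ry":0,"rz":0,"grip":0.1},
  {"x":-0.76,"y":-0.14,"z":0.02,"rx":0,"ry":0,"rz":0,"grip":0.1},
  {"x":-0.76,"y":-0.14,"z":0.02,"rx":0,"ry":0,"rz":0,"grip":0.1},
  {"x":-0.76,"y":-0.14,"z":0.02,"rx":0,"ry":0,"rz":0,"grip":0.1},
  {"x":-0.76,"y":-0.14,"z":0.02,"rx":0,"ry":0,"rz":0,"grip":0.1},
])

```text
t: 18.0
eef_pos: [0.4896, 0.0559, 0.2576]
eef_rot: [-3.14, 0.002, 1.811]
ft_force: [0.9, -0.2, -1.8]
gripper_width: 0.0211
finger_force: 49.4
```

>>> carry_out([
  {"x":-0.76,"y":-0.14,"z":0.02,"rx":0,"ry":0,"rz":0,"grip":0.1},
  {"x":-0.76,"y":-0.14,"z":0.02,"rx":0,"ry":0,"rz":0,"grip":0.1},
  {"x":-0.76,"y":-0.14,"z":0.02,"rx":0,"ry":0,"rz":0,"grip":0.1},
  {"x":-0.76,"y":-0.14,"z":0.02,"rx":0,"ry":0,"rz":0,"grip":0.1},
  {"x":-0.76,"y":-0.14,"z":0.02,"rx":0,"ry":0,"rz":0,"grip":0.1},
])

```text
t: 18.5
eef_pos: [0.4985, -0.0983, 0.2537]
eef_rot: [-3.139, 0.001, 1.811]
ft_force: [1.5, 2.3, -1.2]
gripper_width: 0.021
finger_force: 49.4
```

>>> carry_out([
  {"x":-0.76,"y":-0.14,"z":0.02,"rx":0,"ry":0,"rz":0,"grip":0.1},
  {"x":-0.76,"y":-0.14,"z":0.02,"rx":0,"ry":0,"rz":0,"grip":0.1},
  {"x":-0.76,"y":-0.14,"z":0.02,"rx":0,"ry":0,"rz":0,"grip":0.1},
  {"x":-0.76,"y":-0.14,"z":0.02,"rx":0,"ry":0,"rz":0,"grip":0.1},
  {"x":-0.76,"y":-0.14,"z":0.02,"rx":0,"ry":0,"rz":0,"grip":0.1},
])

```text
t: 19.0
eef_pos: [0.5075, -0.2524, 0.2494]
eef_rot: [-3.138, 0.0, 1.811]
ft_force: [1.3, 0.6, -1.4]
gripper_width: 0.0207
finger_force: 49.4
```

```bash
python3 - <<'E'
from togo import *; from cut import *; from look import shot
togo([.506,-.2566,.206],zt=np.array([0,0,-1.]),settle=6); S=shot('scene','s9'); W=shot('wrist','w9'); T=shot('top','t9')
p=env.get_state()['eef_pos']
print('S exp foot',proj(S,p-[0,0,.0885]),'neck .07',proj(S,p-[0,0,.0185]),'sleeve top',proj(S,np.array([.5063,-.2568,.094])))
print('W exp foot',proj(W,p-[0,0,.0885]),'sleeve top',proj(W,np.array([.5063,-.2568,.094])))
a_=cv2.resize(S['image'][205:315,110:210],(400,440),interpolation=cv2.INTER_CUBIC); b_=cv2.resize(W['image'][180:400,220:420],(400,440),interpolation=cv2.INTER_CUBIC)
cv2.imwrite('pics/c9.png',np.hstack([a_,b_])[:,:,::-1])
E
```

```text
pos [ 0.5077 -0.2508  0.2498] rot [-3.14   -0.0002  1.8113] w 0.020872378149287066 f [-0.7666 -0.2032 -1.719 ] shift units [-0.13  -0.073  1.095] turn units [-0.0116 -0.0017  0.0346]
S exp foot [151.9196 253.061 ] neck .07 [141.5126 216.3922] sleeve top [157.552  286.5263]
W exp foot [322.3827 248.775 ] sleeve top [318.7545 228.3725]
```

View pics/c9.png

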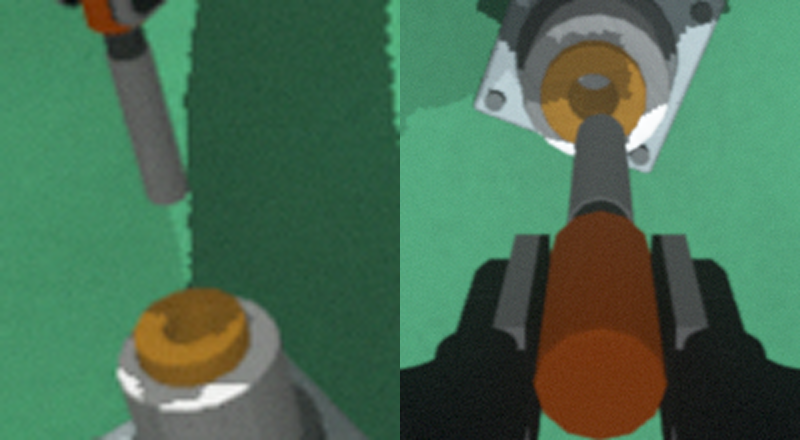

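>>> carry_out([
  {"x":-0.13,"y":-0.065,"z":0,"rx":0,"ry":0,"rz":0,"grip":0.1},
  {"x":0,"y":0,"z":0.35,"rx":0,"ry":0,"rz":0,"grip":0.1},
  {"x":0,"y":0,"z":0.45,"rx":0,"ry":0,"rz":0,"grip":0.1},
  {"x":0,"y":0,"z":0.45,"rx":0,"ry":0,"rz":0,"grip":0.1},
  {"x":0,"y":0,"z":0.25,"rx":0,"ry":0,"rz":0,"grip":0.1},
])

```text
t: 19.95
eef_pos: [0.5053, -0.2575, 0.1883]
eef_rot: [-3.14, -0.001, 1.809]
ft_force: [0.1, 0.6, -2.4]
gripper_width: 0.0207
finger_force: 49.3
```

```bash
python3 - <<'E'
from togo import *; from cut import *; from look import shot
togo([.5063,-.2564,.1235],zt=np.array([0,0,-1.]),settle=5); S=shot('scene','s10')
p=env.get_state()['eef_pos']; h=cv2.cvtColor(S['image'],cv2.COLOR_RGB2HSV)
# shank: grey (low saturation) span per row against brass/green, just above the foot
f=proj(S,p-[0,0,.0885]); print('exp foot',f,'sleeve exp',proj(S,np.array([.5063,-.2568,.094])))
for r in (262,266,270,274,278):
    m=np.where(h[r,135:180,1]<75)[0]+135; e=proj(S,p-[0,0,.02]); q=e+(f-e)*(r-e[1])/(f[1]-e[1]); print(r,m.min() if len(m) else 0,m.max()+1 if len(m) else 0,'exp mid',q[0])
y=blobs(S,(8,110,40),(30,255,255),amin=40,box=(125,262,200,340)); print([(cv2.contourArea(c),cv2.boundingRect(c)) for c in y])
E
```

```text
pos [ 0.5063 -0.2581  0.191 ] rot [3.141  0.0006 1.8091] w 0.020596241307711746 f [ 0.9253  0.0488 -1.4235] shift units [0.0435 0.0091 1.6865] turn units [0.0042 0.0043 0.0194]
exp foot [155.7834 283.1463] sleeve exp [157.552  286.5263]
262 144 155 exp mid 149.61803916444347
266 145 157 exp mid 150.78428025642884
270 147 158 exp mid 151.9505213484142
274 148 159 exp mid 153.11676244039958
278 149 159 exp mid 154.28300353238495
[(432.0, (143, 277, 29, 25))]
```

>>> carry_out([
  {"x":0.04,"y":0.01,"z":0,"rx":0,"ry":0,"rz":0,"grip":0.1},
  {"x":0,"y":0,"z":0.1,"rx":0,"ry":0,"rz":0,"grip":0.1},
  {"x":0,"y":0,"z":0.1,"rx":0,"ry":0,"rz":0,"grip":0.1},
  {"x":0,"y":0,"z":0.1,"rx":0,"ry":0,"rz":0,"grip":0.1},
  {"x":0,"y":0,"z":0.1,"rx":0,"ry":0,"rz":0,"grip":0.1},
])

```text
t: 20.75
eef_pos: [0.506, -0.2562, 0.1739]
eef_rot: [-3.141, -0.0, 1.809]
ft_force: [-0.4, 0.4, -1.7]
gripper_width: 0.0212
finger_force: 49.4
```

>>> carry_out([
  {"x":0,"y":0,"z":0.15,"rx":0,"ry":0,"rz":0,"grip":0.1},
  {"x":0,"y":0,"z":0.15,"rx":0,"ry":0,"rz":0,"grip":0.1},
  {"x":0,"y":0,"z":0.15,"rx":0,"ry":0,"rz":0,"grip":0.1},
  {"x":0,"y":0,"z":0.15,"rx":0,"ry":0,"rz":0,"grip":0.1},
  {"x":0,"y":0,"z":0.15,"rx":0,"ry":0,"rz":0,"grip":0.1},
])

```text
t: 21.25
eef_pos: [0.5061, -0.2562, 0.1438]
eef_rot: [-3.141, 0.0, 1.809]
ft_force: [0.2, -1.4, -2.0]
gripper_width: 0.0209
finger_force: 49.4
```

>>> carry_out([
  {"x":0,"y":0,"z":0.12,"rx":0,"ry":0,"rz":0,"grip":0.1},
  {"x":0,"y":0,"z":0.12,"rx":0,"ry":0,"rz":0,"grip":0.1},
  {"x":0,"y":0,"z":0.1,"rx":0,"ry":0,"rz":0,"grip":0.1},
  {"x":0,"y":0,"z":0.05,"rx":0,"ry":0,"rz":0,"grip":0.1},
  {"x":0,"y":0,"z":0.03,"rx":0,"ry":0,"rz":0,"grip":0.1},
])

```text
t: 21.75
eef_pos: [0.5061, -0.2563, 0.1274]
eef_rot: [-3.142, 0.0, 1.809]
ft_force: [-0.3, 0.0, -1.6]
gripper_width: 0.021
finger_force: 49.4
```

>>> carry_out([
  {"x":0,"y":0,"z":0.02,"rx":0,"ry":0,"rz":0,"grip":0.1},
  {"x":0,"y":0,"z":0.02,"rx":0,"ry":0,"rz":0,"grip":0.1},
  {"x":0,"y":0,"z":0,"rx":0,"ry":0,"rz":0,"grip":0.1},
  {"x":0,"y":0,"z":0,"rx":0,"ry":0,"rz":0,"grip":0.1},
  {"x":0,"y":0,"z":0,"rx":0,"ry":0,"rz":0,"grip":0.1},
])

```text
t: 22.25
eef_pos: [0.5061, -0.2562, 0.1261]
eef_rot: [3.141, 0.0, 1.809]
ft_force: [0.3, -0.3, -0.7]
gripper_width: 0.021
finger_force: 49.4
```

>>> carry_out([
  {"x":0,"y":0,"z":0.02,"rx":0,"ry":0,"rz":0,"grip":0.1},
  {"x":0,"y":0,"z":0.015,"rx":0,"ry":0,"rz":0,"grip":0.1},
  {"x":0,"y":0,"z":0,"rx":0,"ry":0,"rz":0,"grip":0.1},
  {"x":0,"y":0,"z":0,"rx":0,"ry":0,"rz":0,"grip":0.1},
  {"x":0,"y":0,"z":0,"rx":0,"ry":0,"rz":0,"grip":0.1},
])

```text
t: 22.75
eef_pos: [0.5067, -0.2568, 0.1259]
eef_rot: [3.14, 0.001, 1.809]
ft_force: [-3.4, 2.0, 18.5]
gripper_width: 0.0206
finger_force: 51.4
```

>>> carry_out([
  {"x":0,"y":0,"z":-0.01,"rx":0,"ry":0,"rz":0,"grip":0.1},
  {"x":0,"y":0,"z":0,"rx":0,"ry":0,"rz":0,"grip":0.28},
  {"x":0,"y":0,"z":0,"rx":0,"ry":0,"rz":0,"grip":0.4},
  {"x":0,"y":0,"z":0,"rx":0,"ry":0,"rz":0,"grip":0.5},
  {"x":0,"y":0,"z":0,"rx":0,"ry":0,"rz":0,"grip":0.5},
])

```text
t: 23.25
eef_pos: [0.506, -0.2562, 0.1249]
eef_rot: [-3.141, -0.0, 1.809]
ft_force: [-0.0, -0.5, -0.6]
gripper_width: 0.0429
finger_force: 0.0
```

>>> carry_out([
  {"x":0,"y":0,"z":-0.3,"rx":0,"ry":0,"rz":0,"grip":0.5},
  {"x":0,"y":0,"z":-0.6,"rx":0,"ry":0,"rz":0,"grip":0.5},
  {"x":0,"y":0,"z":-0.8,"rx":0,"ry":0,"rz":0,"grip":0.5},
  {"x":0,"y":0,"z":-0.9,"rx":0,"ry":0,"rz":0,"grip":0.5},
  {"x":0,"y":0,"z":-0.6,"rx":0,"ry":0,"rz":0,"grip":0.5},
])

```text
t: 23.75
eef_pos: [0.5063, -0.2567, 0.2562]
eef_rot: [3.14, 0.001, 1.809]
ft_force: [0.3, -0.1, 0.7]
gripper_width: 0.0425
finger_force: 0.0
```

>>> carry_out([
  {"x":0.8,"y":0,"z":0,"rx":0,"ry":0,"rz":0,"grip":0.5},
  {"x":0.9,"y":0,"z":0,"rx":0,"ry":0,"rz":0,"grip":0.5},
  {"x":0.9,"y":0,"z":0,"rx":0,"ry":0,"rz":0,"grip":0.5},
  {"x":0.9,"y":0,"z":0,"rx":0,"ry":0,"rz":0,"grip":0.5},
  {"x":0.8,"y":0,"z":0,"rx":0,"ry":0,"rz":0,"grip":0.5},
])

```text
t: 24.25
eef_pos: [0.4649, -0.0877, 0.2538]
eef_rot: [3.141, 0.0, 1.809]
ft_force: [-0.1, -0.0, 0.1]
gripper_width: 0.0426
finger_force: 0.0
```

```bash
python3 - <<'E'
from cut import *; from look import *
for _ in range(4): env.snapshot('top')
T=shot('top','t11');S=shot('scene','s11')
st=env.get_state(); print(st['eef_pos'],st['t'])
ct=blobs(T,(5,130,60),(17,255,255),box=(430,270,490,330)); cs=blobs(S,(5,150,60),(16,255,255),box=(120,200,190,300))
print([(cv2.contourArea(c),cv2.boundingRect(c)) for c in ct+cs])
x,m,ax=cutter([(T,ct[0]),(S,cs[0])]); print('cap',x,m,ax,'S axis',axis2d(cs[0]),'exp S cap ctr/top/bot',[proj(S,np.array([.5063,-.2566,z])) for z in (.1425,.165,.12)],'T ctr/top',[proj(T,np.array([.5063,-.2566,z])) for z in (.1425,.165)])
ys=blobs(S,(17,120,120),(30,255,255),amin=30,box=(125,250,200,340)); print('sleeve S',[cv2.boundingRect(c) for c in ys])
# bystanders unchanged
for n,hs,bt in(('blue',B,(90,250,135,280)),('jar',((0,0,0),(179,80,90)),(295,160,345,210)),('wrench',((0,0,150),(179,60,255)),(425,120,465,225))):
    print(n,[np.round(cv2.minAreaRect(blobs(load(k),*hs,box=bt)[0])[0],1) for k in ('top0','t11')])
E
```

```text
[ 0.4656 -0.09    0.2534] 24.55
[(143.5, (453, 296, 18, 14)), (301.0, (141, 248, 20, 31))]
cap [ 0.5073 -0.2587  0.144 ] 0.0014906864029583023 [0.0247 0.0444 0.9987] S axis (array([151.2069, 264.3075]), array([0.211 , 0.9775])) exp S cap ctr/top/bot [array([151.1346, 263.977 ]), array([147.941 , 252.9663]), array([154.2191, 274.6114])] T ctr/top [array([460.081 , 302.6907]), array([464.1441, 303.2317])]
sleeve S [(143, 277, 28, 25), (141, 250, 11, 7)]
blue [array([111.5, 264.2]), array([111.6, 264.2])]
jar [array([321. , 181.5]), array([321. , 181.5])]
wrench [array([446. , 172.6]), array([444.5, 172.2])]
```

```bash
python3 -c "
from cell import env
print(env.job_done())"
```

```text
the job is handed in; nothing more can be done
None
```

The sleeve is seated collar up in the holder (collar top measured at 94 mm) and the orange-capped cutter stands upright in it, where camera height and contact force put it on the bore floor; the job was handed in at about 24.6 s with the gripper clear, the blue cutter, wrench and jar were never handled, and no verdict was shown.

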